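Grip a mended stone specimen in the ratchet clamp

TASK

Pump the trigger of the one-hand ratchet clamp, squeezing it against the fixed handle and letting it spring back, until the jaw pad closes on the mended stone standing at the anvil. Move the jaw with the trigger only: do not push the jaw or the stone with the robot, and disturb nothing else on the table. Keep the trigger squeezed so that the stone stays firmly but gently gripped, about 13 N at the pad (the stone chips at 28 N), and finish while still holding the trigger like that.

Things in the scene. Friction and masses are not known exactly. Their poses are not given: they have to be found in the camera images.
- clamp: one-hand ratchet bar clamp on a plywood plinth 300 x 90 x 18 mm. Origin on the table under the grip; x runs level along the bar from grip to anvil, y across, z up. Black fixed handle (14 mm along x, 26 mm along y, centre x = -19 mm) upright to 184 mm; the bare aluminium trigger stands in front of it (+x), to 181 mm. Both rise above the black housing (70 x 30 mm, top at 98 mm)
- squeeze (a point): fixed point of the clamp at (-9.5, 0, 150) mm in its frame, midway between the outer faces of the handle (16.5 mm behind it, -x) and of the fully squeezed trigger. Free, the trigger's outer face is 34 mm in front (+x), so 51 mm over both, 35 mm fully squeezed. Fingers close along the clamp's x, one behind the handle, one before the trigger
- trigger_grip (a point): middle of the aluminium trigger (10 mm thick, 22 mm wide), 60 mm above its hinge; moves with it, about 18 mm towards the handle in a full squeeze
- trigger (a joint): angle of the trigger, 0 free to 0.30 rad fully squeezed; a spring returns it. With the pad free it takes 5 to 6 N at the height of squeeze; once the pad presses on the stone, each further newton there adds about 2 N at the pad
- rod (a joint): travel in m, 0 to 0.060, of the toothed rod carrying the pad towards the anvil: 28 mm per rad while the trigger drives it. Teeth 6 mm apart: each stroke (trigger let back below 0.03 rad, then fully squeezed) wins 6 mm; a stroke may begin with up to 6 mm idle. 4 N of friction holds the rod as the trigger returns, but no back-stop: letting go drops the pad force to 4 N or less
- pad (a joint): compression in m of the spring behind the jaw pad, 0 to 0.008: 5 N of pad force per mm, so 0.0026 is 13 N
- pad_face (a point): centre of the front face of the round black rubber jaw pad (34 mm diameter), 44 mm above the table
- stone: mended grey-white stone block, 36 mm along the bar, 56 mm across, 66 mm high, 0.33 kg; origin centre of its underside, on the plinth (18 mm above the table), x axis along the bar. Loose, standing within 1 mm of the anvil
- anvil: dark steel fixed jaw across the bar, 14 mm thick, 62 mm wide, 76 mm high, pinned to the plinth; origin centre of its upright's underside, x axis as the clamp's; the stone's side is its -x face, 7 mm from the origin
- geode: bystander: round brown stone about 55 mm wide, 34 mm high, beside the clamp; origin under its centre
- chip: bystander: pale stone about 38 mm wide, 26 mm high, beside the clamp; origin under its centre
- streak_tile: bystander: flat white tile 60 x 60 x 8 mm beside the clamp; origin under its centre
- lens: bystander: hand lens lying to the left, 48 mm across with a 55 mm handle; origin under the glass
- bottle: bystander: white bottle, 72 mm wide, 240 mm high, to the right; origin under its centre
- hammer: bystander: hammer 280 mm long lying to the right
- cup: bystander: white cup 76 mm wide, 95 mm high, to the left; origin under its centre
Things that resemble listed ones, but are neither listed nor needed, are in the scene too. What is shaped like the stone but blue is not meant.

How it is judged:
At the end, for the whole second after the job is handed in: The jaw pad presses the upright, resting stone against the anvil with 6 to 21 N (anvil force above 1.5 N, stone within 29 mm of the anvil's origin and under 0.08 rad of tilt), while the fingers still hold the trigger squeezed (above 0.03 rad, above 2 N on it) (contact force between pad and stone between 6 and 21 N and contact force between anvil and stone above 1.5 N and value of joint trigger above 0.03 rad and contact force between the fingers and trigger above 2 N and angle between stone's own z axis and vertical below 0.08 rad and linear speed of stone below 0.01 m/s and x of stone in the frame of anvil above -0.029 m); the arm keeps its last pose, push and grip.
It fails at once if the stone is crushed: more than 28 N at the pad (contact force between pad and stone above 28 N).
It fails at once if the jaw (rod or pad) is pushed directly (contact force between any of the arm, the fingers and rod above 1 N).
It fails at once if the robot pushes on the stone (contact force between any of the arm, the fingers and stone above 1 N).
It fails at once if a bystander is moved by more than 20 mm (distance of any of geode, chip, streak_tile, lens, bottle, hammer, cup from where it was at the start of the episode above 0.02 m).
It also fails if it takes over 72 s, if anything falls off the work surface, if the arm or the gripper's body presses on something with over 40 N, if the wrist force passes 120 N, or if a joint passes its speed limit or range.

ROBOT

A 6-joint arm with a two-finger parallel gripper is mounted at the origin on the work surface. World frame = base frame: x ahead of the robot, y to its left, z up, the work surface at z = 0. Lengths are in m, angles in rad, forces in N, time in s.
With the tool pointing down it reaches from about 0.15 to 0.775 m from the base axis. Payload 6.1 kg.
Tool frame: the origin (TCP) lies at the very end of the fingers, on their centre line; the grasp point (between the pads) lies 19 mm behind it; z points along the fingers, y is the line along which they close (so a half turn about z gives the same grasp; the last joint's range is limited). The gripper opens to 85 mm and grips with 20 to 120 N. Pads are 22 mm wide; open, the fingers measure 114 mm over their backs; the gripper's body (76 mm by 85 mm) begins 54 mm behind the grasp point. The pads swing forward as they close: fully open they stand 13 mm farther back than shut.
Start: joints at [-1.283, 0.126, -0.04, 1.405, 0, 1.571], TCP at [0.149, -0.503, 0.231] pointing down, gripper open.
Joint ranges: [-2.72, 2.72], [-0.95, 1.95], [-1.27, 1.35], [-1.78, 2.02], [-1.46, 1.47], [-3.14, 3.14]. Speed limits (rad/s): [2.39, 2.39, 3.01, 3.14, 3.14, 3.14].

INTERFACE

Orientations are given as a unit quaternion [w, x, y, z].
In Python, from workcell import r, eyes, close_job gives the robot as it stands. The module is installed in compiled form; this text tells all that it offers.
- The arm moves only by the tool jog_arm, never from a script. Its arguments are lists of equal length, an entry for each row: "offset": the shift along the tool's x, y, z in mm, a list of three; "twist": the turn about the tool's z in degrees. A call has 1 to 5 rows; each row is the pose to reach, as a shift and turn from the pose commanded when the call began, along the tool's axes at that moment; what a row does not reach only later rows make up. A row lasts 1/12 s, in which the tool goes at most 41.7 mm and 7.16 degrees, less where a joint would pass 70% of its speed; a pose out of reach is approached as far as the arm can. A call with a gripper value outside its range is refused whole. "hand" is the opening, from 0 (shut) to 1 (fully open), set as the call begins (left out, the last holds). The fingers move at their own pace and stop on an object; "squeeze" is the grip in N (left out, the last holds). Time passes only in rows, so rows that repeat a pose let the fingers close. It gives the time, the measured TCP pose, the force, the opening and the grip force at its end, in the units of the state.
- r.get_state(): the state, without advancing time (a new reading comes with each control period).
- eyes.get_image(name): name is "scene" or "top" or "wrist"; returns (picture, depth): 480x640x3 uint8, blue, green, red; 480x640 float32, m along the optical axis (not along the pixel's ray), 0 where there is no reading.
- eyes.calibration(name): a dict with "intrinsics" (3x3 intrinsics, pixels), "position" and "orientation" of the camera in the world. Camera axes: x right, y down, z forward; pixel columns grow to the right and rows downward; lengths in m; the calibration is good to about 2 mm. A picture is of the moment at which its call begins: read the wrist's pose just before it. calibration takes no time and is no camera call; for the wrist camera it gives the pose at the moment of the call.
- close_job(): hands the job in; it is judged then, once.
The state is a dict: "t": time; "qpos": joint angles; "joint_vel": joint speeds; "tau": joint torques, N m; "tcp_pos": TCP position; "eef_rot": TCP orientation; "wrist_force": force on the tool from outside, world axes, zero at the start; "ft_torque": the same for the moment, N m; "width": finger opening in m; "gripper_force": force on a finger pad.
Only numpy, scipy, OpenCV 4.12 (cv2) and the standard library are available. Lean on these libraries where they do the work, as an engineer would, in place of code of your own. Each camera call takes 0.05 s, during which the arm holds its last target. There are 200 camera calls.

## Working session

There is one attempt and no reset: what is moved stays moved. The work goes in short steps, Python scripts to look and compute and a tool call to move; the robot and the scene stay as the last step left them, time stands still between calls to the robot, and variables do not carry over. Pictures are saved under pics/ and viewed, at most 10 in all, crops included, and the job is handed in when it is done.

Besides the shell and the picture viewer there is one more tool, called after "Request:" as a command line: name --pt "numbers of a row" for each row, then --argument value for the rest. jog_arm: Moves the arm, as the interface text tells. Its arguments: {"type":"object","properties":{"offset":{"type":"array"},"twist":{"type":"array"},"hand":{"type":"number"},"squeeze":{"type":"number"}},"required":["offset","twist"]}

```bash
mkdir -p pics; cat > h.py <<'E'
import numpy as np,cv2
from workcell import r,eyes,close_job
from scipy.spatial.transform import Rotation as R
def rot(q): return R.from_quat([q[1],q[2],q[3],q[0]]).as_matrix()
def grab(n):
    c=eyes.calibration(n); im,d=eyes.get_image(n)
    K=np.array(c["intrinsics"]); v,u=np.mgrid[:480,:640]
    P=np.stack([(u-K[0,2])/K[0,0]*d,(v-K[1,2])/K[1,1]*d,d],-1)
    W=P@rot(c["orientation"]).T+np.array(c["position"])
    W[d==0]=np.nan
    return im,d,W
E
python3 - <<'E'
from h import *
for n in("scene","top"):
    im,d,W=grab(n); cv2.imwrite(f"pics/{n}0.png",im); np.savez(f"{n}0.npz",im=im,W=W)
    print(n,eyes.calibration(n)["position"])
print(r.get_state())
E
```

```text
scene [ 1.39298243 -0.19064277  0.92260441]
top [ 0.39766176 -0.03126893  1.69773047]
{'t': 0.1, 'qpos': array([-1.28301210e+00,  1.26350516e-01, -4.05291525e-02,  1.40543346e+00,
        1.39652707e-05,  1.57081230e+00]), 'joint_vel': array([ 1.53249763e-04, -7.95301445e-04,  2.37789703e-03,  7.16021938e-04,
        8.43392967e-05, -1.66444415e-03]), 'tau': array([ 8.35257197e-04, -4.36902952e+01,  3.53607559e+01,  1.36953095e-02,
       -4.39127007e-05, -9.38815745e-07]), 'tcp_pos': array([ 0.14890286, -0.50303346,  0.23058005]), 'eef_rot': array([-7.51562906e-04,  9.89666241e-01,  1.43388133e-01, -1.01847149e-04]), 'wrist_force': array([ 1.22074817,  0.89823958, -0.15238432]), 'ft_torque': array([0.01970882, 0.01092289, 0.01335318]), 'gripper_force': 0.0, 'width': 0.08550076642742649}
```

View pics/scene0.png

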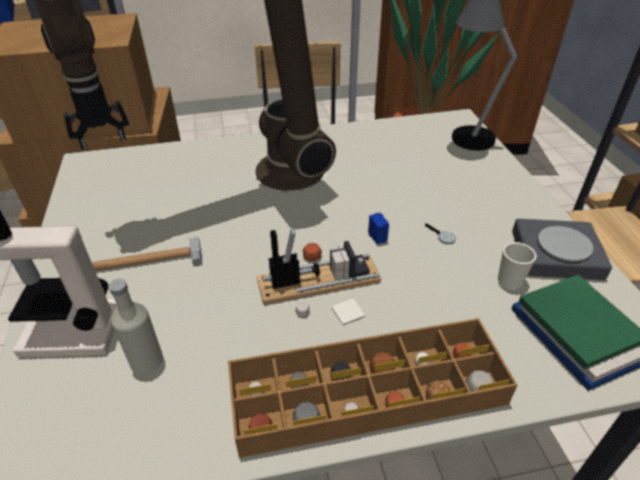

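View pics/top0.png

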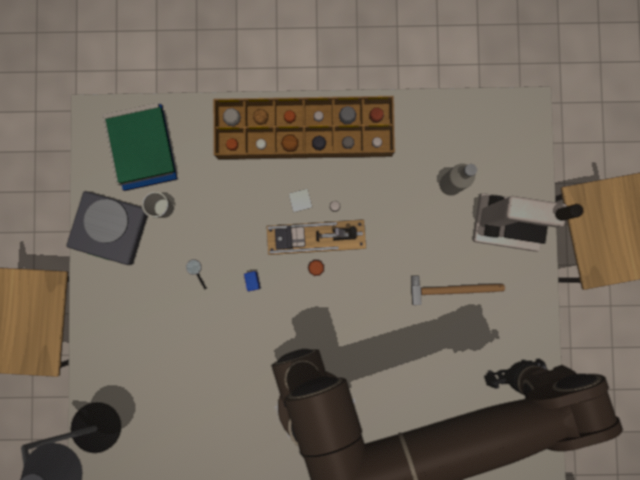

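Scene: the clamp's handle is at (275,245), the trigger at (290,243), the grey stone at (339,262) and the anvil at (356,262). The blue block at (378,228) is a decoy, not the stone. Top view: the plinth spans (266..366, 220..254), with the grip on the right, so clamp +x is about world +y. Next I'll measure it and enlarge a crop.

```bash
python3 - <<'E'
from h import *
a=np.load("scene0.npz");b=np.load("top0.npz")
c=cv2.resize(a["im"][215:310,240:400],None,fx=5,fy=5,interpolation=cv2.INTER_CUBIC)
cv2.imwrite("pics/crop.png",c)
W=b["W"]
# plinth from top: points z 0.012..0.025 near clamp
sub=W[205:265,255:375].reshape(-1,3); im=b["im"][205:265,255:375].reshape(-1,3).astype(int)
m=(sub[:,2]>.010)
mm=m&(sub[:,2]<.2)
rc=cv2.minAreaRect((sub[mm][:,:2]*1000).astype(np.float32)); print("all",rc)
wood=(im[:,2]-im[:,0]>35)&(sub[:,2]<.03)&(sub[:,2]>.008)
rc=cv2.minAreaRect((sub[wood][:,:2]*1000).astype(np.float32)); print("wood",rc, cv2.boxPoints(rc))
for n,M in(("top",W[205:265,255:375]),("scene",a["W"][215:310,240:400])):
    s=M.reshape(-1,3); 
    for lo,hi in((.12,.15),(.15,.175),(.175,.195),(.09,.105),(.078,.09)):
        q=s[(s[:,2]>lo)&(s[:,2]<hi)]
        if len(q): print(n,lo,len(q),q.mean(0).round(4),q.min(0).round(3),q.max(0).round(3))
E
```

```text
all ((522.0629272460938, -5.524200439453125), (360.25958251953125, 181.02320861816406), 88.8205795288086)
wood ((493.8316650390625, -13.804794311523438), (122.73675537109375, 301.5553894042969), 5.948472023010254) [[ 417.16803  129.8012 ]
 [ 448.41943 -170.13048]
 [ 570.4953  -157.41078]
 [ 539.2439   142.52089]]
top 0.12 23 [ 0.5155 -0.095   0.1373] [ 0.507 -0.118  0.122] [ 0.527 -0.081  0.15 ]
top 0.15 22 [ 0.5155 -0.0905  0.1646] [ 0.507 -0.119  0.153] [ 0.527 -0.069  0.175]
top 0.175 69 [ 0.5199 -0.099   0.1812] [ 0.508 -0.121  0.175] [ 0.532 -0.066  0.19 ]
top 0.09 188 [ 0.5139 -0.0153  0.0954] [ 0.481 -0.132  0.09 ] [0.542 0.072 0.103]
top 0.078 237 [0.5127 0.038  0.0839] [ 0.481 -0.112  0.078] [0.54  0.072 0.09 ]
scene 0.12 131 [ 0.5268 -0.0991  0.1353] [ 0.51  -0.122  0.121] [ 0.536 -0.072  0.15 ]
scene 0.15 110 [ 0.5274 -0.095   0.163 ] [ 0.509 -0.122  0.15 ] [ 0.536 -0.067  0.175]
scene 0.175 96 [ 0.5225 -0.0999  0.1817] [ 0.505 -0.122  0.175] [ 0.536 -0.066  0.188]
scene 0.09 320 [ 0.5211 -0.0435  0.0959] [ 0.482 -0.131  0.09 ] [0.544 0.075 0.105]
scene 0.078 458 [ 0.5206 -0.0025  0.0843] [ 0.484 -0.131  0.078] [0.543 0.074 0.09 ]
```

View pics/crop.png

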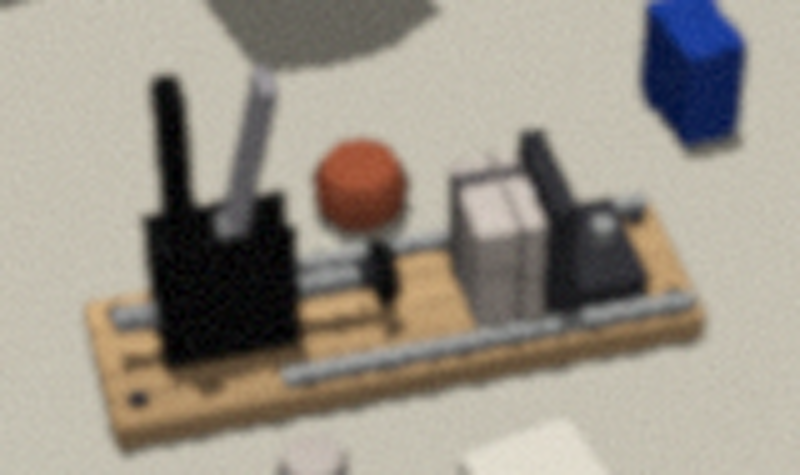

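The crop confirms it: black handle at crop (170,140), aluminium trigger (245,150), pad (380,270), grey-white veined stone (500,240) against the dark anvil (555,220). The blue block at the upper right isn't meant.

```bash
python3 - <<'E'
from h import *
b=np.load("top0.npz");a=np.load("scene0.npz")
for n,D,sl in(("top",b,np.s_[205:265,255:375]),("scene",a,np.s_[225:310,240:400])):
    W=D["W"][sl]; 
    m=((W[...,2]>.011)&(W[...,2]<.2)).astype(np.uint8)
    m=cv2.morphologyEx(m,cv2.MORPH_OPEN,np.ones((3,3)))
    k,l,st,_=cv2.connectedComponentsWithStats(m)
    i=np.argmax(st[1:,4])+1
    p=W[l==i]; rc=cv2.minAreaRect((p[:,:2]*1000).astype(np.float32)); print(n,rc)
    s=W.reshape(-1,3)
    # stone+anvil+housing and grip
    for z0 in(.13,.145,.16,.175):
        q=s[(s[:,2]>z0)&(s[:,2]<z0+.013)]
        if len(q)<6: continue
        y=q[:,1]; print(z0,"handle",q[y<-.098].mean(0).round(4),"trig",q[y>-.095].mean(0).round(4), y.min().round(4),y.max().round(4), (y>-.095).sum())
E
```

```text
top ((515.5845336914062, -11.890411376953125), (90.30387115478516, 299.4814758300781), 2.9429075717926025)
0.13 handle [ 0.5093 -0.1122  0.1327] trig [ 0.5167 -0.0847  0.1359] -0.115 -0.081 10
0.145 handle [ 0.5191 -0.1092  0.1506] trig [ 0.5163 -0.0815  0.1527] -0.111 -0.0802 8
0.16 handle [ 0.5122 -0.1132  0.1672] trig [ 0.5182 -0.0762  0.168 ] -0.119 -0.0689 5
0.175 handle [ 0.5211 -0.1155  0.1822] trig [ 0.5182 -0.0718  0.1793] -0.1211 -0.066 26
scene ((517.0069580078125, -11.062423706054688), (92.79077911376953, 299.1222839355469), 2.4325783252716064)
0.13 handle [ 0.5293 -0.1157  0.1365] trig [ 0.5244 -0.0816  0.1359] -0.1219 -0.0751 30
0.145 handle [ 0.5305 -0.1149  0.1523] trig [ 0.5242 -0.0777  0.1509] -0.1221 -0.0693 25
0.16 handle [ 0.5304 -0.1155  0.1669] trig [ 0.5249 -0.0746  0.1666] -0.1217 -0.0671 28
0.175 handle [ 0.5237 -0.115   0.1824] trig [ 0.5203 -0.071   0.1804] -0.122 -0.066 33
```

Request:
jog_arm --pt "24 -14 5" --pt "48 -28 5" --pt "71 -43 5" --pt "95 -57 5" --pt "118 -71 5" --twist '[0,0,0,0,0]' --hand 1 --squeeze 20

```text
t: 0.52
tcp_pos: [0.2425, -0.4006, 0.2259]
eef_rot: [-0.0, 0.99, 0.143, -0.0]
wrist_force: [0.3, 0.0, 0.2]
width: 0.0857
gripper_force: 0.0
```

Request:
jog_arm --pt "24 -14 0" --pt "48 -28 0" --pt "71 -43 0" --pt "95 -57 0" --pt "118 -71 0" --twist '[0,0,0,0,0]'

```text
t: 0.93
tcp_pos: [0.3356, -0.299, 0.226]
eef_rot: [-0.0, 0.99, 0.143, -0.0]
wrist_force: [0.4, -0.4, -0.2]
width: 0.0855
gripper_force: 0.0
```

Request:
jog_arm --pt "24 -14 0" --pt "48 -28 0" --pt "71 -43 0" --pt "95 -57 0" --pt "118 -71 0" --twist '[0,0,0,0,0]'

```text
t: 1.35
tcp_pos: [0.4286, -0.1974, 0.226]
eef_rot: [-0.0, 0.99, 0.143, -0.0]
wrist_force: [0.2, -0.7, 0.4]
width: 0.0858
gripper_force: 0.0
```

Request:
jog_arm --pt "30 -18 0" --pt "60 -36 0" --pt "90 -54 0" --pt "110 -66 0" --pt "117 -70 0" --twist '[5,10,13.7,13.7,13.7]'

```text
t: 1.77
tcp_pos: [0.5219, -0.0959, 0.2254]
eef_rot: [-0.0, 1.0, 0.026, -0.0]
wrist_force: [-0.6, -0.6, -0.3]
width: 0.0853
gripper_force: 0.0
```

```bash
python3 - <<'E'
from h import *
im,d,W=grab("wrist"); cv2.imwrite("pics/w1.png",im)
s=W.reshape(-1,3); st=r.get_state(); print(st["tcp_pos"],eyes.calibration("wrist")["position"])
m=(abs(s[:,0]-.52)<.05)&(abs(s[:,1]+.1)<.07)
for lo,hi in((.14,.16),(.16,.176),(.176,.19)):
    q=s[m&(s[:,2]>lo)&(s[:,2]<hi)]
    if len(q): print(lo,len(q),np.histogram(q[:,1],np.arange(-.13,-.05,.005)),q[q[:,1]<-.098].mean(0),q[q[:,1]>-.095].mean(0))
im2,d2,W2=grab("scene");cv2.imwrite("pics/s1.png",cv2.resize(im2[180:320,220:410],None,fx=4,fy=4))
E
```

```text
[ 0.52179764 -0.09617841  0.22533622] [ 0.59106111 -0.09263937  0.36835618]
0.14 695 (array([  0,  12,  71,  82,  96,   0,   0,   0,   0, 301, 110,  23,   0,
         0,   0]), array([-0.13 , -0.125, -0.12 , -0.115, -0.11 , -0.105, -0.1  , -0.095,
       -0.09 , -0.085, -0.08 , -0.075, -0.07 , -0.065, -0.06 , -0.055])) [ 0.53086175 -0.11272506  0.15072758] [ 0.52327016 -0.08055911  0.15034795]
0.16 716 (array([  0,  10,  73,  80, 107,   0,   0,   0,   0,   6, 342,  84,  14,
         0,   0]), array([-0.13 , -0.125, -0.12 , -0.115, -0.11 , -0.105, -0.1  , -0.095,
       -0.09 , -0.085, -0.08 , -0.075, -0.07 , -0.065, -0.06 , -0.055])) [ 0.53023643 -0.11252825  0.16807515] [ 0.52305101 -0.07652952  0.16824638]
0.176 2111 (array([  0, 166, 488, 513, 183,   0,   0,   0,   0,   0, 106, 405, 250,
         0,   0]), array([-0.13 , -0.125, -0.12 , -0.115, -0.11 , -0.105, -0.1  , -0.095,
       -0.09 , -0.085, -0.08 , -0.075, -0.07 , -0.065, -0.06 , -0.055])) [ 0.52285984 -0.11488957  0.18319786] [ 0.52013704 -0.07158604  0.18038305]
```

View pics/w1.png

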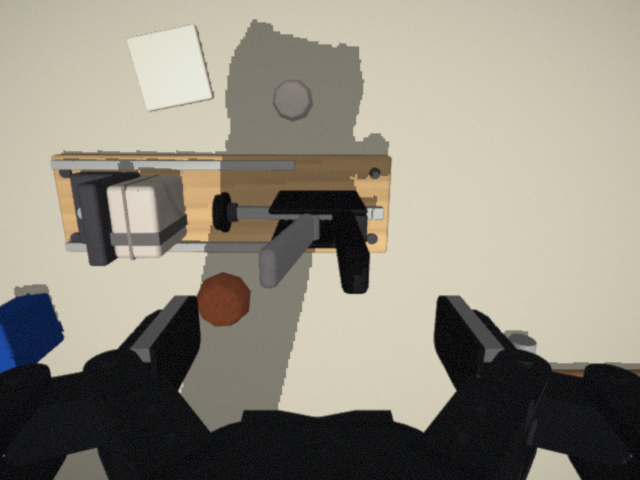

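Wrist view: handle (355,270), trigger (275,265), pad (220,213), stone (145,215) and anvil (95,220). The fingers straddle handle and trigger. I'll go down now.

Request:
jog_arm --pt "0 0 15" --pt "0 0 30" --pt "0 0 42" --pt "0 0 50" --pt "0 0 50" --twist '[0,0,0,0,0]'

```text
t: 2.28
tcp_pos: [0.5185, -0.0992, 0.1747]
eef_rot: [-0.0, 1.0, 0.024, -0.002]
wrist_force: [0.4, 1.0, 0.1]
width: 0.0853
gripper_force: 0.0
```

Request:
jog_arm --pt "0 0 12" --pt "0 0 24" --pt "0 0 36" --pt "0 0 48" --pt "0 0 48" --twist '[0,0,0,0,0]'

```text
t: 2.7
tcp_pos: [0.519, -0.0988, 0.1269]
eef_rot: [-0.0, 1.0, 0.024, -0.001]
wrist_force: [-0.1, 0.5, -0.3]
width: 0.085
gripper_force: 0.0
```

Request:
jog_arm --pt "0 3 0" --pt "0 6 0" --pt "0 9 0" --pt "0 9 0" --twist '[0,0,0,0]'

```text
t: 3.03
tcp_pos: [0.5213, -0.1078, 0.1294]
eef_rot: [-0.0, 1.0, 0.024, 0.001]
wrist_force: [0.5, 1.2, 0.7]
width: 0.0857
gripper_force: 0.5
```

Request:
jog_arm --pt "0 0 0" --pt "0 0 0" --twist '[0,0]' --hand 0.7

```text
t: 3.2
tcp_pos: [0.5214, -0.1064, 0.1294]
eef_rot: [-0.001, 1.0, 0.025, 0.001]
wrist_force: [-0.7, 6.8, 7.2]
width: 0.0638
gripper_force: 0.0
```

```bash
python3 - <<'E'
from h import *
s=r.get_state(); print(s["tcp_pos"],s["width"],s["wrist_force"],s["gripper_force"])
im,d,W=grab("wrist"); cv2.imwrite("pics/w2.png",im)
E
```

```text
[ 0.52135288 -0.1064207   0.12938319] 0.06375973750159228 [-0.70430833  6.83410761  7.18115127] 0.0
```

View pics/w2.png

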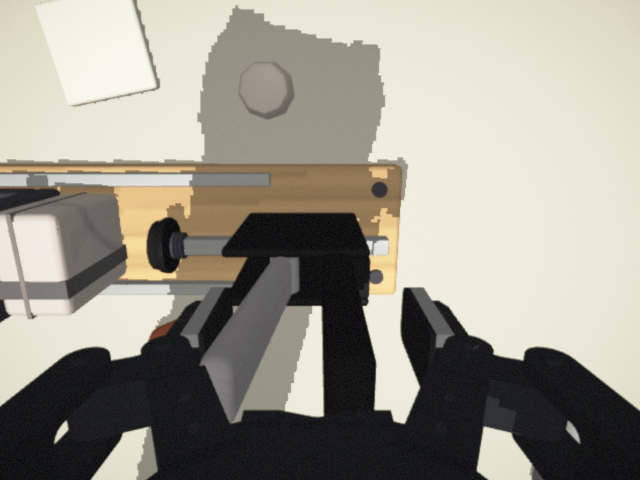

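Left finger is on the trigger, the right one is clear of the handle; pad at (163,243), stone's face edge at about (125,230). I'll start the first stroke.

Request:
jog_arm --pt "0 0 0" --pt "0 0 0" --pt "0 0 0" --pt "0 0 0" --twist '[0,0,0,0]' --hand 0.5

```text
t: 3.58
tcp_pos: [0.5211, -0.1071, 0.1287]
eef_rot: [-0.0, 1.0, 0.024, 0.0]
wrist_force: [0.3, 4.2, 2.3]
width: 0.0424
gripper_force: 0.0
```

Request:
jog_arm --pt "0 0 0" --pt "0 0 0" --pt "0 0 0" --pt "0 0 0" --twist '[0,0,0,0]' --hand 0.4

```text
t: 3.92
tcp_pos: [0.5211, -0.1059, 0.129]
eef_rot: [-0.002, 1.0, 0.025, 0.001]
wrist_force: [0.3, 8.2, 6.6]
width: 0.0347
gripper_force: 4.4
```

```bash
cat >> h.py <<'E'
def gap(save=None):
    im,d,W=grab("wrist")
    if save: cv2.imwrite(save,im)
    ax=np.array([-.049,.9988]); o=np.array([.5208,-.1055])
    X=(W[...,:2]-o)@ax; Y=(W[...,:2]-o)@np.array([.9988,.049]); Z=W[...,2]
    q=(abs(Y)<.016)&(Z>.045)&(Z<.066)&(X>.05)&(X<.2)
    h=np.histogram(X[q],np.arange(.05,.19,.004)); print("X hist",[(round(b*1000),int(n)) for n,b in zip(*h) if n])
    q2=(abs(Y)<.025)&(Z>.07)&(Z<.1)&(X>.09)&(X<.2); 
    if q2.any(): print("stone top X",np.percentile(X[q2],[0.5,50]))
    s=r.get_state(); print("tcp",s["tcp_pos"].round(4),"w",s["width"],"F",s["wrist_force"].round(1),s["gripper_force"],"t",s["t"])
E
python3 -c "
from h import *
gap()"
```

```text
X hist [(50, 28), (54, 92), (58, 119), (62, 123), (66, 120), (70, 117), (74, 121), (78, 123), (82, 176), (86, 173), (90, 644), (94, 265), (98, 294), (102, 5), (126, 1152)]
stone top X [0.12751279 0.13985163]
tcp [ 0.5211 -0.1059  0.129 ] w 0.034191638601020403 F [-0.1  7.7  6.2] 4.378903292817995 t 3.9667
```

Request:
jog_arm --pt "0 0 0" --pt "0 0 0" --pt "0 0 0" --pt "0 0 0" --pt "0 0 0" --twist '[0,0,0,0,0]' --hand 0.87

```text
t: 4.38
tcp_pos: [0.5205, -0.1073, 0.128]
eef_rot: [-0.0, 1.0, 0.024, -0.0]
wrist_force: [-1.6, 1.9, 0.3]
width: 0.0739
gripper_force: 0.1
```

Request:
jog_arm --pt "0 0 0" --pt "0 0 0" --pt "0 0 0" --pt "0 0 0" --pt "0 0 0" --twist '[0,0,0,0,0]' --hand 0.5

```text
t: 4.8
tcp_pos: [0.5211, -0.1072, 0.1285]
eef_rot: [-0.0, 1.0, 0.024, 0.0]
wrist_force: [1.1, 3.6, 1.9]
width: 0.0429
gripper_force: 0.1
```

Request:
jog_arm --pt "0 0 0" --pt "0 0 0" --pt "0 0 0" --pt "0 0 0" --twist '[0,0,0,0]' --hand 0.4

```text
t: 5.13
tcp_pos: [0.5211, -0.1059, 0.1289]
eef_rot: [-0.002, 1.0, 0.025, 0.001]
wrist_force: [-0.6, 7.9, 6.4]
width: 0.0342
gripper_force: 4.4
```

```bash
python3 -c "
from h import *
gap()"
```

```text
X hist [(50, 26), (54, 96), (58, 122), (62, 118), (66, 117), (70, 122), (74, 124), (78, 117), (82, 121), (86, 107), (90, 228), (94, 302), (98, 634), (102, 238), (106, 138), (126, 1153)]
stone top X [0.12751009 0.13969786]
tcp [ 0.5211 -0.1059  0.1289] w 0.03412949234375284 F [0.1 8.  6.4] 4.378333697095513 t 5.1833
```

Request:
jog_arm --pt "0 0 0" --pt "0 0 0" --pt "0 0 0" --pt "0 0 0" --pt "0 0 0" --twist '[0,0,0,0,0]' --hand 0.87

```text
t: 5.6
tcp_pos: [0.5204, -0.1074, 0.1279]
eef_rot: [-0.0, 1.0, 0.024, -0.0]
wrist_force: [-0.7, 2.7, 0.3]
width: 0.0745
gripper_force: 0.1
```

Request:
jog_arm --pt "0 0 0" --pt "0 0 0" --pt "0 0 0" --pt "0 0 0" --pt "0 0 0" --twist '[0,0,0,0,0]' --hand 0.5

```text
t: 6.02
tcp_pos: [0.5211, -0.1072, 0.1286]
eef_rot: [-0.0, 1.0, 0.024, 0.0]
wrist_force: [1.7, 3.2, 2.4]
width: 0.0428
gripper_force: 0.1
```

Request:
jog_arm --pt "0 0 0" --pt "0 0 0" --pt "0 0 0" --pt "0 0 0" --twist '[0,0,0,0]' --hand 0.4

```text
t: 6.35
tcp_pos: [0.5211, -0.1059, 0.1289]
eef_rot: [-0.002, 1.0, 0.025, 0.001]
wrist_force: [-0.3, 8.1, 6.0]
width: 0.0344
gripper_force: 4.4
```

Request:
jog_arm --pt "0 0 0" --pt "0 0 0" --pt "0 0 0" --pt "0 0 0" --pt "0 0 0" --twist '[0,0,0,0,0]' --hand 0.87

```text
t: 6.77
tcp_pos: [0.5205, -0.1074, 0.128]
eef_rot: [-0.0, 1.0, 0.024, -0.0]
wrist_force: [-0.1, 2.0, 0.0]
width: 0.0742
gripper_force: 0.1
```

Request:
jog_arm --pt "0 0 0" --pt "0 0 0" --pt "0 0 0" --pt "0 0 0" --pt "0 0 0" --twist '[0,0,0,0,0]' --hand 0.5

```text
t: 7.18
tcp_pos: [0.5211, -0.1072, 0.1285]
eef_rot: [-0.0, 1.0, 0.024, 0.0]
wrist_force: [0.5, 3.3, 2.0]
width: 0.0429
gripper_force: 0.1
```

Request:
jog_arm --pt "0 0 0" --pt "0 0 0" --pt "0 0 0" --pt "0 0 0" --twist '[0,0,0,0]' --hand 0.4

```text
t: 7.52
tcp_pos: [0.5211, -0.1059, 0.1289]
eef_rot: [-0.002, 1.0, 0.025, 0.001]
wrist_force: [0.1, 8.3, 7.1]
width: 0.0338
gripper_force: 4.4
```

```bash
python3 -c "
from h import *
gap('pics/w3.png')"
```

```text
X hist [(50, 26), (54, 93), (58, 136), (62, 109), (66, 122), (70, 117), (74, 121), (78, 125), (82, 120), (86, 118), (90, 122), (94, 120), (98, 109), (102, 228), (106, 348), (110, 639), (114, 234), (118, 134), (126, 1136)]
stone top X [0.12748546 0.13981209]
tcp [ 0.5211 -0.1059  0.129 ] w 0.03427609066203712 F [0.4 8.6 6.7] 4.3845183053053916 t 7.5667
```

View pics/w3.png

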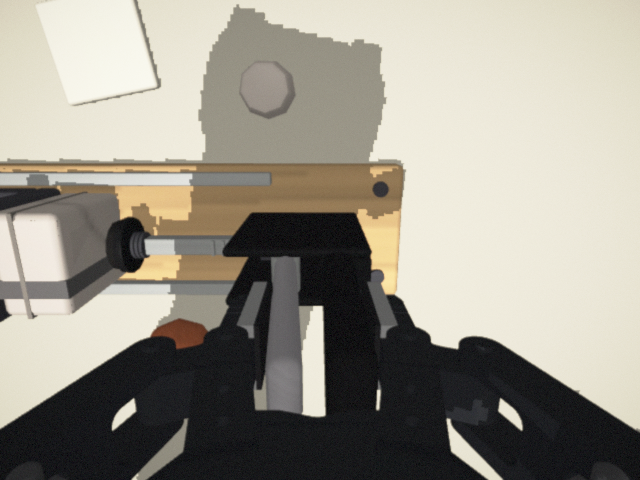

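The pad at (125,245) is just short of the stone face, gap about 7-8 mm. One more stroke, staged.

Request:
jog_arm --pt "0 0 0" --pt "0 0 0" --pt "0 0 0" --pt "0 0 0" --pt "0 0 0" --twist '[0,0,0,0,0]' --hand 0.87

```text
t: 7.98
tcp_pos: [0.5205, -0.1073, 0.128]
eef_rot: [-0.0, 1.0, 0.024, -0.0]
wrist_force: [0.5, 1.4, 0.7]
width: 0.0746
gripper_force: 0.1
```

Request:
jog_arm --pt "0 0 0" --pt "0 0 0" --pt "0 0 0" --pt "0 0 0" --pt "0 0 0" --twist '[0,0,0,0,0]' --hand 0.5

```text
t: 8.4
tcp_pos: [0.5211, -0.1072, 0.1286]
eef_rot: [-0.0, 1.0, 0.024, 0.0]
wrist_force: [0.4, 2.9, 2.4]
width: 0.0426
gripper_force: 0.1
```

Request:
jog_arm --pt "0 0 0" --pt "0 0 0" --pt "0 0 0" --pt "0 0 0" --twist '[0,0,0,0]' --hand 0.44

```text
t: 8.73
tcp_pos: [0.521, -0.1062, 0.1287]
eef_rot: [-0.001, 1.0, 0.025, 0.001]
wrist_force: [0.6, 7.3, 5.2]
width: 0.0373
gripper_force: 3.8
```

Request:
jog_arm --pt "0 0 0" --pt "0 0 0" --pt "0 0 0" --pt "0 0 0" --twist '[0,0,0,0]' --hand 0.4

```text
t: 9.07
tcp_pos: [0.5211, -0.1059, 0.129]
eef_rot: [-0.002, 1.0, 0.025, 0.001]
wrist_force: [0.1, 8.6, 7.7]
width: 0.0344
gripper_force: 4.4
```

```bash
python3 -c "
from h import *
gap()"
```

```text
X hist [(50, 29), (54, 94), (58, 132), (62, 121), (66, 116), (70, 115), (74, 118), (78, 125), (82, 117), (86, 117), (90, 117), (94, 129), (98, 120), (102, 121), (106, 191), (110, 167), (114, 754), (118, 269), (122, 274), (126, 838)]
stone top X [0.12752176 0.1397403 ]
tcp [ 0.5211 -0.1059  0.129 ] w 0.03406696588077348 F [0.  8.7 6.6] 4.419992513721809 t 9.1167
```

No contact yet: the force is unchanged and the gap is about 1.5–2 mm. Final stroke, in steps with settling.

Request:
jog_arm --pt "0 0 0" --pt "0 0 0" --pt "0 0 0" --pt "0 0 0" --pt "0 0 0" --twist '[0,0,0,0,0]' --hand 0.87

```text
t: 9.53
tcp_pos: [0.5204, -0.1074, 0.128]
eef_rot: [-0.0, 1.0, 0.024, -0.0]
wrist_force: [0.3, 2.3, -0.2]
width: 0.0743
gripper_force: 0.1
```

Request:
jog_arm --pt "0 0 0" --pt "0 0 0" --pt "0 0 0" --pt "0 0 0" --pt "0 0 0" --twist '[0,0,0,0,0]' --hand 0.65

```text
t: 9.95
tcp_pos: [0.5211, -0.1072, 0.1286]
eef_rot: [-0.0, 1.0, 0.024, 0.0]
wrist_force: [0.4, 3.9, 3.6]
width: 0.0554
gripper_force: 0.0
```

Request:
jog_arm --pt "0 0 0" --pt "0 0 0" --pt "0 0 0" --pt "0 0 0" --pt "0 0 0" --twist '[0,0,0,0,0]' --hand 0.6

```text
t: 10.37
tcp_pos: [0.5208, -0.1073, 0.1282]
eef_rot: [-0.0, 1.0, 0.024, -0.0]
wrist_force: [1.2, 5.1, 0.6]
width: 0.0512
gripper_force: 0.0
```

Request:
jog_arm --pt "0 0 0" --pt "0 0 0" --pt "0 0 0" --pt "0 0 0" --pt "0 0 0" --twist '[0,0,0,0,0]'

```text
t: 10.78
tcp_pos: [0.5207, -0.1073, 0.1282]
eef_rot: [-0.0, 1.0, 0.024, -0.0]
wrist_force: [0.9, 3.7, 1.7]
width: 0.0513
gripper_force: 0.0
```

Request:
jog_arm --pt "0 0 0" --pt "0 0 0" --pt "0 0 0" --pt "0 0 0" --pt "0 0 0" --twist '[0,0,0,0,0]' --hand 0.55

```text
t: 11.2
tcp_pos: [0.5206, -0.1073, 0.1282]
eef_rot: [-0.0, 1.0, 0.024, -0.0]
wrist_force: [0.8, 4.0, 1.0]
width: 0.0475
gripper_force: 0.0
```

```bash
python3 -c "
from h import *
gap()"
```

```text
X hist [(50, 21), (54, 109), (58, 101), (62, 125), (66, 143), (70, 97), (74, 121), (78, 124), (82, 113), (86, 117), (90, 117), (94, 125), (98, 113), (102, 118), (106, 111), (110, 214), (114, 178), (118, 837), (122, 236), (126, 901), (130, 1)]
stone top X [0.12808632 0.13868683]
tcp [ 0.5206 -0.1073  0.1282] w 0.0468042502410711 F [0.6 4.7 1.3] 0.0 t 11.25
```

Request:
jog_arm --pt "0 0 0" --pt "0 0 0" --pt "0 0 0" --pt "0 0 0" --pt "0 0 0" --twist '[0,0,0,0,0]' --hand 0.52

```text
t: 11.67
tcp_pos: [0.5206, -0.1073, 0.1282]
eef_rot: [-0.0, 1.0, 0.024, -0.0]
wrist_force: [0.3, 4.6, 1.4]
width: 0.0445
gripper_force: 0.0
```

Request:
jog_arm --pt "0 0 0" --pt "0 0 0" --pt "0 0 0" --pt "0 0 0" --pt "0 0 0" --twist '[0,0,0,0,0]' --hand 0.49

```text
t: 12.08
tcp_pos: [0.5207, -0.107, 0.1283]
eef_rot: [-0.0, 1.0, 0.024, -0.0]
wrist_force: [-0.5, 5.2, 2.2]
width: 0.0423
gripper_force: 1.0
```

Request:
jog_arm --pt "0 0 0" --pt "0 0 0" --pt "0 0 0" --pt "0 0 0" --pt "0 0 0" --twist '[0,0,0,0,0]'

```text
t: 12.5
tcp_pos: [0.5207, -0.1069, 0.1284]
eef_rot: [-0.0, 1.0, 0.024, -0.0]
wrist_force: [-0.6, 5.8, 1.5]
width: 0.0419
gripper_force: 1.0
```

```bash
python3 -c "
from h import *
gap()"
```

```text
X hist [(50, 26), (54, 88), (58, 120), (62, 132), (66, 115), (70, 118), (74, 119), (78, 118), (82, 115), (86, 116), (90, 120), (94, 118), (98, 121), (102, 115), (106, 116), (110, 206), (114, 183), (118, 823), (122, 240), (126, 873), (130, 3)]
stone top X [0.12817766 0.13911361]
tcp [ 0.5207 -0.107   0.1284] w 0.04190448945097127 F [-1.6  7.2  0.8] 0.9918840229511261 t 12.55
```

Request:
jog_arm --pt "0 0 0" --pt "0 0 0" --pt "0 0 0" --pt "0 0 0" --pt "0 0 0" --twist '[0,0,0,0,0]' --hand 0.46

```text
t: 12.97
tcp_pos: [0.5206, -0.106, 0.1286]
eef_rot: [-0.002, 1.0, 0.025, 0.0]
wrist_force: [-2.1, 9.5, 4.3]
width: 0.0399
gripper_force: 4.3
```

Request:
jog_arm --pt "0 0 0" --pt "0 0 0" --pt "0 0 0" --pt "0 0 0" --pt "0 0 0" --twist '[0,0,0,0,0]' --hand 0.44

```text
t: 13.38
tcp_pos: [0.5206, -0.1055, 0.1288]
eef_rot: [-0.002, 1.0, 0.025, 0.0]
wrist_force: [-0.8, 10.9, 4.9]
width: 0.0379
gripper_force: 5.5
```

```bash
python3 -c "
from h import *
gap('pics/w4.png')"
```

```text
X hist [(50, 29), (54, 91), (58, 124), (62, 142), (66, 102), (70, 120), (74, 119), (78, 115), (82, 123), (86, 117), (90, 120), (94, 120), (98, 119), (102, 118), (106, 120), (110, 193), (114, 181), (118, 810), (122, 230), (126, 878), (130, 5)]
stone top X [0.12818122 0.14019482]
tcp [ 0.5206 -0.1055  0.1288] w 0.03765565069683855 F [-1.2 10.8  5.8] 5.455206334590912 t 13.4333
```

View pics/w4.png

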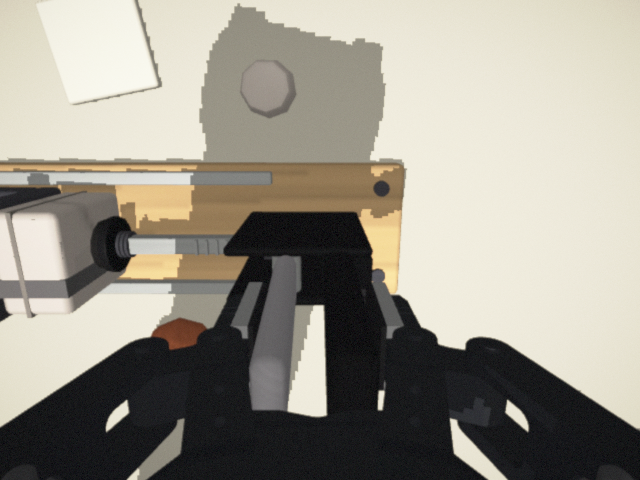

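The pad at (108,243) now presses on the stone, and the trigger is still clear of the fully squeezed position. Force at about 11 N on the trigger is near the target, so I'll squeeze slightly further.

Request:
jog_arm --pt "0 0 0" --pt "0 0 0" --pt "0 0 0" --pt "0 0 0" --pt "0 0 0" --twist '[0,0,0,0,0]' --hand 0.42

```text
t: 13.85
tcp_pos: [0.5206, -0.1052, 0.129]
eef_rot: [-0.002, 1.0, 0.025, 0.0]
wrist_force: [-0.8, 12.2, 6.2]
width: 0.0362
gripper_force: 6.2
```

Request:
jog_arm --pt "0 0 0" --pt "0 0 0" --pt "0 0 0" --pt "0 0 0" --pt "0 0 0" --twist '[0,0,0,0,0]'

```text
t: 14.27
tcp_pos: [0.5207, -0.1052, 0.129]
eef_rot: [-0.002, 1.0, 0.025, 0.0]
wrist_force: [-2.6, 12.1, 6.2]
width: 0.036
gripper_force: 6.2
```

```bash
python3 - <<'E'
from h import *
F=[]
for i in range(8):
    im,d,W=grab("wrist"); s=r.get_state(); F.append([*s["wrist_force"],s["gripper_force"],s["width"]*1e3,s["tcp_pos"][1]*1e3])
print(np.mean(F,0).round(2),np.std(F,0).round(2))
# trigger/handle angle: edges of trigger's visible front at rows, both pictures
def trig(im,W):
    ax=np.array([-.049,.9988]); o=np.array([.5208,-.1055])
    X=(W[...,:2]-o)@ax; m=(im.astype(int).min(-1)>55)&(im.astype(int).max(-1)<170)&(W[...,2]>.11)&(W[...,2]<.18)
    m[:,:255]=0;m[:,310:]=0
    p=np.polyfit(W[...,2][m],X[m],1); return p.round(4),m.sum(), (np.polyval(p,.15)*1e3).round(2)
print(trig(im,W)); gap()
E
```

```text
[  -2.18   11.93    7.02    6.18   35.92 -105.17] [0.43 0.33 0.47 0.   0.21 0.02]
(array([-0.0455,  0.0194]), np.int64(3046), np.float64(12.54))
X hist [(50, 31), (54, 92), (58, 118), (62, 144), (66, 99), (70, 121), (74, 121), (78, 119), (82, 117), (86, 118), (90, 119), (94, 122), (98, 121), (102, 119), (106, 116), (110, 193), (114, 187), (118, 818), (122, 221), (126, 874), (130, 4)]
stone top X [0.12819339 0.1404799 ]
tcp [ 0.5206 -0.1052  0.129 ] w 0.03619526611639556 F [-0.8 12.6  6.6] 6.176876574754715 t 14.7167
```

```bash
python3 -c "
from h import *
print(close_job())"
```

```text
the job is handed in; nothing more can be done
None
```

I pumped the trigger until the pad closed on the stone and handed the job in still holding it squeezed. The trigger force was about 12 N, which I estimate as roughly 13 N at the pad (not measured directly); the hand-in returned no verdict.

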